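Hang the two dip baskets on the drain hook

TASK

Hang both dip baskets by their bails on the hook arm of the drain stand so they can drip off over the tray: the large basket first, well back towards the post, then the small one on the same arm in front of it. Leave both hanging freely and still, with the arm threaded under each bail.

Things in the scene. Friction and masses are not known exactly. Their poses are not given: they have to be found in the camera images.
- big_basket: Large upright perforated steel cup, 100 mm across, 45 high, 0.26 kg. Rigid 12 mm strip bail in its y-z plane, legs at y=±51: window 98 mm wide, from rim up to roof-shaped crossbar (underside z=145 on the axis, 11 lower at legs). Black grip block on top: 20 (x) by 24 (y) mm, z=150 to 193. Origin: centre of underside, z up. A half turn about z looks the same.
- small_basket: Small upright basket of the same make: 60 mm across, cup 32 high, 0.13 kg. Bail in its y-z plane, legs at y=±31: window 58 mm wide, from rim up to roof-shaped crossbar (underside z=95 on the axis, 6 lower at legs). Black grip block on top: 20 (x) by 24 (y) mm, z=100 to 143. Origin: centre of underside, z up. A half turn about z looks the same.
- drain_stand: Fixed stand: 20 mm square post; from its top a level flat-bar hook arm (12 wide, 6 thick, top face z=175 mm) runs along the stand's -x, roughly to the robot. Drip tray below, 14 mm high, 140 wide, x=-190 to 30. Origin: on post axis at bench height, z up. Good places for the basket axes: large x=-72 (it hits the post nearer than -60), small x=-118, which gives room for fingers between.
- hook_tip (a point): Top of the upturned tip that ends the hook arm: 187 mm above the bench, 12 mm above the arm's top face, on the arm's centre line, 160 mm from the post's axis (tip 6 mm thick, 12 wide). A bail must pass over it, coming from beyond the tip, with the arm inside its window. Nothing is above the arm.

How it is judged:
By the outcome, as a careful person would: the job done as asked, in the order asked, and still so for the second after the job is handed in, with the robot touching nothing.
It also fails if it takes over 66 s, if anything falls off the work surface, if the arm or the gripper's body presses on something with over 40 N, if the wrist force passes 120 N, or if a joint passes its speed limit or range.

ROBOT

A 7-joint arm with a two-finger parallel gripper is mounted at the origin on the work surface. World frame = base frame: x ahead of the robot, y to its left, z up, the work surface at z = 0. Lengths are in m, angles in rad, forces in N, time in s.
With the tool pointing down it reaches from about 0.425 to 0.875 m from the base axis. Payload 4.7 kg.
Tool frame: the origin (TCP) lies at the very end of the fingers, on their centre line; the grasp point (between the pads) lies 19 mm behind it; z points along the fingers, y is the direction in which the jaws open and shut (so a half turn about z gives the same grasp; the last joint's range is limited). The gripper opens to 87 mm and grips with 3 to 60 N. Pads are 19 mm wide; open, the fingers measure 117 mm over their backs; the gripper's body (75 mm by 190 mm) begins 51 mm behind the grasp point.
Start: joints at [1.232, 0.321, -0.07, 1.45, 0.023, 1.371, -0.057], TCP at [0.225, -0.61, 0.223] pointing down, gripper open.
Joint ranges: [-2.86, 2.86], [-0.3, 2.09], [-1.38, 1.24], [0.06, 2.45], [-1.56, 4.7], [0.09, 2.05], [-2.69, 2.69]. Speed limits (rad/s): [2.57, 2.57, 3.14, 3.14, 3.14, 3.14, 3.14].

INTERFACE

Orientations are given as a rotation vector (axis times angle).
In Python, from bench import * gives the robot as it stands.
- The arm moves only by the shell command python3 -m jog 'ROWS' [OPENING] [FORCE]. ROWS is JSON, a list of rows, each a list of 4 numbers: the shift along the world's x, y, z in mm, then the turn about the world's z in rad. In form: [[x, y, z, twist], ...]. A call has exactly 8 rows; each row is the pose to reach, as a shift and turn from the pose commanded when the call began; what a row does not reach only later rows make up. A row lasts 1/8 s, in which the tool goes at most 62.5 mm and 10.7 degrees, less where a joint would pass 70% of its speed; a pose out of reach is approached as far as the arm can. A call with a gripper value outside its range is refused whole. OPENING is the opening, from -1 (shut) to 1 (fully open), set as the call begins (- or left out, the last holds). The fingers move at their own pace and stop on an object; FORCE is the grip in N (left out, the last holds). Time passes only in rows, so rows that repeat a pose let the fingers close, or fill a call up. It gives the time, the measured TCP pose, the force and the opening at its end, in the units of the state.
- get_state(): the state, without advancing time (a new reading comes with each control period).
- get_image(name): name is "side" or "top" or "wrist"; returns a dict with "image" (480x640x3 uint8, red, green, blue), "fx", "fy", "cx", "cy" (pixels), "position" and "rotation" of the camera in the world; the wrist camera has in their place "tool_from_camera" (4x4, takes a point from camera to tool coordinates, whose origin is the TCP and whose axes are the flange's). Camera axes: x right, y down, z forward; pixel columns grow to the right and rows downward; lengths in m; the calibration is good to about 2 mm. The wrist camera is an equidistant fisheye: a pixel r from the principal point sees the ray r / f radians off the axis. A picture is of the moment at which its call begins: read the wrist's pose just before it. There is no depth.
- close_job(): hands the job in, once; it reports no verdict.
The state is a dict: "time": time; "joint_positions": joint angles; "qd": joint speeds; "joint_torque": joint torques, N m; "position": TCP position; "tool_rot": TCP orientation; "ft_force": force on the tool from outside, world axes, zero at the start; "torque": the same for the moment, N m; "grip_width": opening from 0.0 (shut) to 1.0 (fully open).
Only numpy, scipy, OpenCV 4.12 (cv2) and the standard library are available. Lean on these libraries where they do the work, as an engineer would, in place of code of your own. Each camera call takes 0.05 s, during which the arm holds its last target. There are 200 camera calls.

## Working session

There is one attempt and no reset: what is moved stays moved. The work goes in short steps, Python scripts to look and compute and a shell command to move; the robot and the scene stay as the last step left them, time stands still between calls to the robot, and variables do not carry over. Pictures are saved under pics/ and viewed, about 8 in all and at most 12, crops included, and the job is handed in when it is done.

```bash
mkdir -p pics; ls; python3 - <<'E'
from bench import *
import cv2
s=get_state();print(s['time'],s['position'],s['tool_rot'],s['grip_width'])
for n in("side","top"):
    d=get_image(n);cv2.imwrite(f'pics/{n}0.png',d['image'][:,:,::-1])
    print(n,d['fx'],d['fy'],d['cx'],d['cy'],d['position'],d['rotation'])
E
```

```text
pics
0.0 [ 0.22434051 -0.60948332  0.22146354] [-3.09103143e+00 -5.51017657e-01  7.24582789e-04] 1.0043618976913304
side 452.1329470101809 452.1329470101809 322.2720816938301 235.81216858107172 [0.16222764 0.57246524 0.92464783] [-0.7516183   2.67967028 -0.97403626]
top 561.9478166344186 561.9478166344186 326.82245278520253 241.79900251128285 [0.43769705 0.02358682 1.30359776] [-2.15892207  2.19969051 -0.10321377]
```

View pics/top0.png

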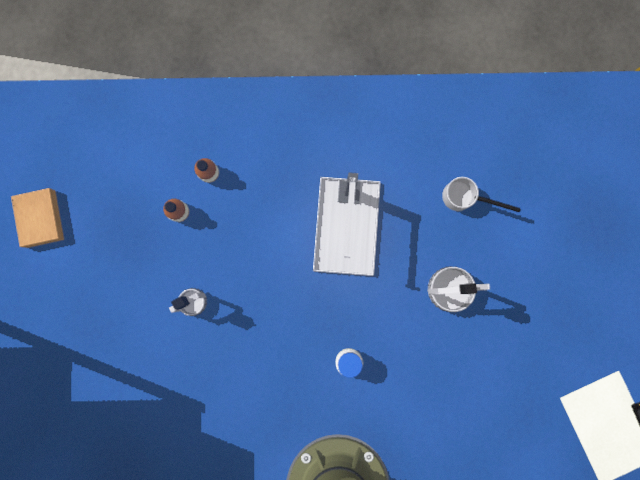

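View pics/side0.png

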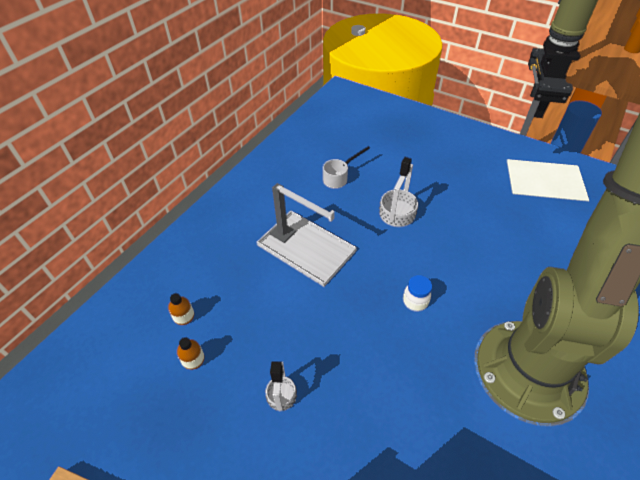

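Top: big basket ≈(452,290) with grip (468,289), small basket ≈(190,302) with grip (181,303), tray centre ≈(347,227), tip ≈(347,257). Side: big grip (405,165), small grip (277,372), tip (332,216).

```bash
cat > h.py <<'E'
import numpy as np, cv2
from scipy.spatial.transform import Rotation as R
from bench import *
def ray(d,p):
    v=np.array([(p[0]-d['cx'])/d['fx'],(p[1]-d['cy'])/d['fy'],1.])
    return np.array(d['position']),R.from_rotvec(d['rotation']).apply(v/np.linalg.norm(v))
def plane(d,p,z):
    o,v=ray(d,p);return o+v*(z-o[2])/v[2]
def tri(d1,p1,d2,p2):
    o,v=ray(d1,p1);q,w=ray(d2,p2)
    t=np.linalg.lstsq(np.c_[v,-w],q-o,rcond=None)[0]
    a,b=o+v*t[0],q+w*t[1];return (a+b)/2,np.linalg.norm(a-b)
def dark(im,c,r=22,th=45):
    x0,y0=c[0]-r,c[1]-r
    m=(im[y0:y0+2*r,x0:x0+2*r].max(2)<th).astype(np.uint8)
    n,l,s,k=cv2.connectedComponentsWithStats(m)
    i=1+np.argmax(s[1:,4]);return k[i]+[x0,y0],s[i]
E
python3 - <<'E'
from h import *
T=get_image('top');S=get_image('side')
print(get_state()['time'],R.from_rotvec(T['rotation']).as_matrix().round(3).tolist())
for n,a,b in(('big',(468,289),(405,165)),('small',(181,303),(277,372))):
    p,s=dark(T['image'],a);q,u=dark(S['image'],b)
    print(n,p,s,q,u,tri(T,p,S,q))
hsv=cv2.cvtColor(T['image'],cv2.COLOR_RGB2HSV)
m=((hsv[...,1]<60)&(hsv[...,2]>110)).astype(np.uint8)
w=np.zeros_like(m);w[165:290,300:395]=1;m*=w
c=max(cv2.findContours(m,0,2)[0],key=cv2.contourArea)
b=cv2.boxPoints(cv2.minAreaRect(c));P=np.array([plane(T,x,.014) for x in b])
print('tray',b.round(1).tolist(),P.round(4).tolist(),[np.linalg.norm(P[i]-P[i-1]) for i in range(4)],P.mean(0))
print('tip',tri(T,(347,257),S,(332,216)),plane(T,(347,257),.187))
crops=[cv2.resize(i[y-40:y+40,x-40:x+40],(400,400),interpolation=2) for i,x,y in((T['image'],460,290),(T['image'],187,303))]
crops2=[cv2.resize(i[y-28:y+28,x-40:x+40],(400,280),interpolation=2) for i,x,y in((T['image'],347,250),(S['image'],315,205))]
cv2.imwrite('pics/crop.png',np.r_[np.hstack(crops)[:,:,::-1][:, :800][60:340],np.hstack(crops2)[:,:,::-1]])
E
```

```text
0.2 [[-0.019, -0.996, 0.088], [-1.0, 0.018, -0.007], [0.006, -0.088, -0.996]]
big [462.5        289.29166667] [15 18  4  9 24] [405.11627907 166.3875969 ] [ 17  15  11  18 129] (array([ 0.43624301, -0.25344847,  0.18135514]), np.float64(0.0012836334727082924))Traceback (most recent call last):
  File "<stdin>", line 5, in <module>
  File "h.py", line 17, in dark
    i=1+np.argmax(s[1:,4]);return k[i]+[x0,y0],s[i]
        ~~~~~~~~~^^^^^^^^^
    return _wrapfunc(a, 'argmax', axis=axis, out=out, **kwds)
    return bound(*args, **kwds)
ValueError: attempt to get argmax of an empty sequence
```

```bash
sed -i 's/th=45/th=80/; s/^    m=(im.*/    w=im[y0:y0+2*r,x0:x0+2*r].astype(int); m=((w.max(2)<th)\&(w.max(2)-w.min(2)<25)).astype(np.uint8)/' h.py
python3 - <<'E'
from h import *
T=get_image('top');S=get_image('side')
for n,a,b in(('big',(468,289),(405,165)),('small',(181,303),(277,372))):
    p,s=dark(T['image'],a);q,u=dark(S['image'],b)
    print(n,p,s,q,u,tri(T,p,S,q))
hsv=cv2.cvtColor(T['image'],cv2.COLOR_RGB2HSV)
m=((hsv[...,1]<60)&(hsv[...,2]>110)).astype(np.uint8)
w=np.zeros_like(m);w[165:290,300:395]=1;m*=w
c=max(cv2.findContours(m,0,2)[0],key=cv2.contourArea)
b=cv2.boxPoints(cv2.minAreaRect(c));P=np.array([plane(T,x,.014) for x in b])
print('tray',b.round(1).tolist(),P.round(4).tolist(),[np.linalg.norm(P[i]-P[i-1]) for i in range(4)],P.mean(0))
print('tip',tri(T,(347,257),S,(332,216)),plane(T,(347,257),.187))
crops=[cv2.resize(i[y-40:y+40,x-40:x+40],(400,400),interpolation=2) for i,x,y in((T['image'],460,290),(T['image'],187,303))]
crops2=[cv2.resize(i[y-28:y+28,x-40:x+40],(400,280),interpolation=2) for i,x,y in((T['image'],347,250),(S['image'],315,205))]
cv2.imwrite('pics/crop.png',np.r_[np.hstack(crops)[:,:,::-1][:, :800][60:340],np.hstack(crops2)[:,:,::-1]])
E
```

```text
big [468.13013699 288.56164384] [ 14  17  17  10 146] [405.09929078 166.56028369] [ 17  15  11  18 141] (array([ 0.43900748, -0.26716175,  0.16921904]), np.float64(0.0020493746773787534))
small [179.625 304.625] [17 20  8  7 16] [276.34821429 371.41071429] [ 15  12  13  20 224] (array([0.41794106, 0.32447333, 0.12681606]), np.float64(0.004116678163929792))
tray [[312.29998779296875, 270.8999938964844], [320.0, 170.60000610351562], [381.20001220703125, 175.3000030517578], [373.5, 275.70001220703125]] [[0.4851, 0.0487, 0.014], [0.7183, 0.0268, 0.014], [0.7047, -0.1155, 0.014], [0.4717, -0.0914, 0.014]] [np.float64(0.14067912827491966), np.float64(0.23424310224895167), np.float64(0.14293639128570546), np.float64(0.2342208913257811)] [ 0.59496575 -0.03286216  0.014     ]
tip (array([ 0.50707916, -0.0241177 ,  0.17475028]), np.float64(0.00256829714249885)) [ 0.50520347 -0.02419551  0.187     ]
```

View pics/crop.png

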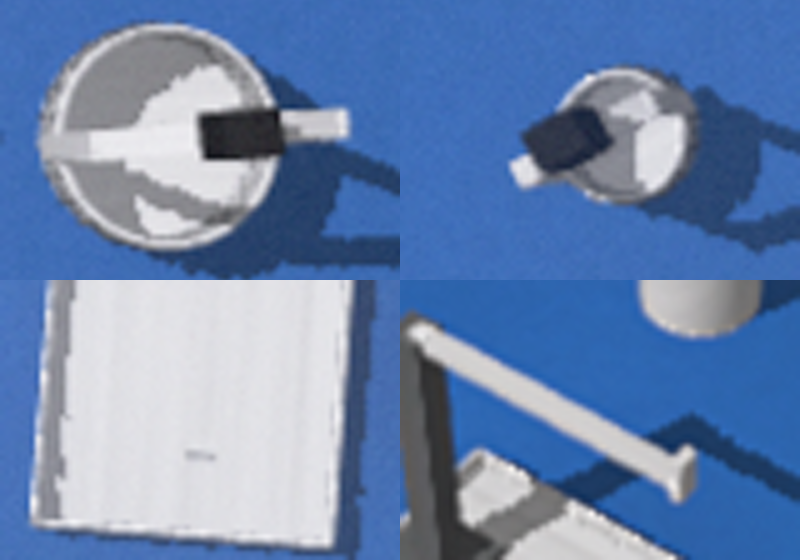

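```bash
python3 - <<'E'
from h import *
T=get_image('top');S=get_image('side')
for n,c,e,zc,ze,bl in(('big',(451.6,289),(489.4,286.8),.045,.140,None),('small',(192.6,302),(171.6,309.2),.032,.095,(180.3,303))):
    C=plane(T,c,zc);E=plane(T,e,ze);d=E-C
    print(n,C,E,np.hypot(*d[:2]),np.degrees(np.arctan2(d[1],d[0])))
    if bl: print(tri(T,bl,S,(276.3,371.4)),plane(T,bl,.1215))
print(R.from_rotvec(get_state()['tool_rot']).as_matrix().round(3), get_state()['time'])
E
```

```text
big [ 0.43783636 -0.26244934  0.045     ] [ 0.44087464 -0.31927176  0.14      ] 0.056903588604877535 -86.93932769153581
small [0.41977327 0.3184206  0.032     ] [0.40623652 0.34851104 0.095     ] 0.032995117105702285 114.22149738641798
(array([0.4203437 , 0.32363893, 0.12244306]), np.float64(0.002078425920502653)) [0.4194463  0.32331576 0.1215    ]
[[ 0.938  0.346 -0.   ]
 [ 0.346 -0.938  0.   ]
 [-0.    -0.    -1.   ]] 0.4
```

```bash
python3 -m jog '[[30,50,40,-0.05],[60,100,40,-0.1],[95,150,40,-0.15],[130,205,40,-0.2],[160,260,40,-0.25],[190,310,40,-0.3],[214,345,40,-0.3],[214,345,40,-0.3]]' 1 40
cat > wr.py <<'E'
from h import *
import sys
def wrist(path=None):
    s=get_state();d=get_image('wrist')
    if path: cv2.imwrite(path,d['image'][:,:,::-1])
    return s,d
def wray(s,d,p,z):
    u=np.array([p[0]-d['cx'],p[1]-d['cy']]);r=np.hypot(*u);t=r/d['fx']
    v=np.r_[np.sin(t)*u/max(r,1e-9),np.cos(t)]
    M=np.array(d['tool_from_camera']);Q=R.from_rotvec(s['tool_rot'])
    o=Q.apply(M[:3,3])+s['position'];v=Q.apply(M[:3,:3]@v)
    return o+v*(z-o[2])/v[2]
E
python3 - <<'E'
from wr import *
s,d=wrist('pics/w1.png')
print(s['time'],s['position'],s['ft_force'],R.from_rotvec(s['tool_rot']).as_matrix()[:2,1],np.array(d['tool_from_camera']).round(4).tolist(),d['fx'],d['cx'],d['cy'])
E
```

```text
time: 1.4
position: [0.4409, -0.2609, 0.2631]
tool_rot: [-3.14, -0.095, -0.002]
ft_force: [0.2, -0.8, 0.1]
grip_width: 0.998
1.4 [ 0.44093332 -0.26090167  0.26306987] [ 0.20349786 -0.77800337  0.05466313] [ 0.060711   -0.99815535] [[0.0001, -0.9676, -0.2525, 0.068], [1.0, 0.0, 0.0005, 0.0007], [-0.0004, -0.2525, 0.9676, -0.1622], [0.0, 0.0, 0.0, 1.0]] 371.64829954431775 324.1155612403268 238.29335491705444
```

View pics/w1.png

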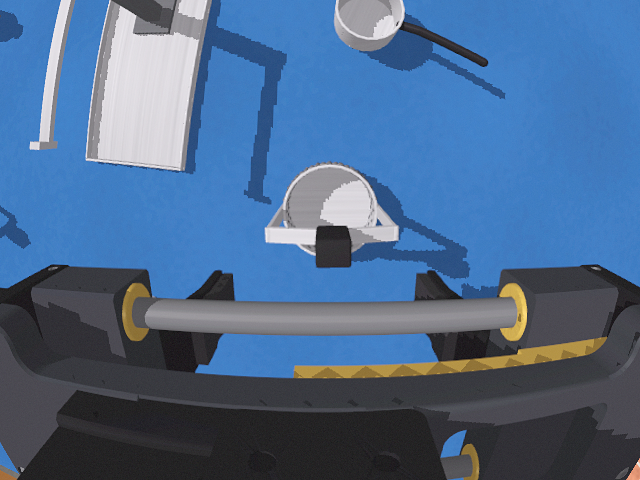

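Wrist: big crossbar ends ≈(266,236) and (398,232), grip block top face u 317–351, bottom edge v≈267; the tip appears at (43,145).

```bash
python3 - <<'E'
from wr import *
s,d=wrist()
f=lambda p,z:wray(s,d,p,z)
a,b=f((267,243),.137),f((398,237),.137);print(a,b,(a+b)/2,np.linalg.norm(a-b),np.degrees(np.arctan2(*(a-b)[1::-1])))
a,b=f((266,228),.14),f((398,224.5),.14);print(a,b,(a+b)/2,np.linalg.norm(a-b),np.degrees(np.arctan2(*(a-b)[1::-1])))
a,b=f((317,267),.193),f((351,267),.193);print(a,b,(a+b)/2,np.linalg.norm(a-b))
a,b=f((316,241),.193),f((350,241),.193);print(a,b)
print('tip',f((43,144),.187))
E
```

```text
[ 0.42567784 -0.21906742  0.137     ] [ 0.43666757 -0.32480124  0.137     ] [ 0.4311727  -0.27193433  0.137     ] 0.10630341391281801 95.9338828826214
[ 0.43882619 -0.2184677   0.14      ] [ 0.44763098 -0.32305537  0.14      ] [ 0.44322859 -0.27076153  0.14      ] 0.10495763694853762 94.81213682095904
[ 0.42697866 -0.26055502  0.193     ] [ 0.42820798 -0.28298916  0.193     ] [ 0.42759332 -0.27177209  0.193     ] 0.022467795629699965
[ 0.44468722 -0.25899909  0.193     ] [ 0.44592265 -0.28097328  0.193     ]
tip [ 0.50902109 -0.04014689  0.187     ]
```

```bash
python3 -m jog '[[-3,-7,-10,0.025],[-3,-7,-40,0.025],[-3,-7,-70,0.025],[-3,-7,-90,0.025],[-3,-7,-104,0.025],[-3,-7,-104,0.025],[-3,-7,-104,0.025],[-3,-7,-104,0.025]]' 1 40
python3 -m jog '[[0,0,0,0],[0,0,0,0],[0,0,0,0],[0,0,0,0],[0,0,0,0],[0,0,0,0],[0,0,0,0],[0,0,5,0]]' -1 40
```

```text
time: 2.5
position: [0.4361, -0.2724, 0.1596]
tool_rot: [3.138, 0.122, 0.002]
ft_force: [0.2, -0.6, 0.2]
grip_width: 1.005
time: 3.5
position: [0.4348, -0.2716, 0.1628]
tool_rot: [-3.138, -0.122, 0.003]
ft_force: [-0.6, -0.7, -3.3]
grip_width: 0.266
```

```bash
python3 -m jog '[[0,0,30,0],[0,0,57,0],[2,30,57,-0.03],[6,75,57,-0.08],[12,130,57,-0.13],[18,185,57,-0.175],[22,230,57,-0.175],[23,252,57,-0.175]]' - 40
python3 -m jog '[[0,0,0,0],[0,0,0,0],[0,0,0,0],[0,0,0,0],[0,0,0,0],[0,0,0,0],[0,0,0,0],[0,0,0,0]]' - 40
python3 - <<'E'
from wr import *
s,d=wrist('pics/w2.png')
S=get_image('side')['image'];print(s['position'],s['tool_rot'])
cv2.imwrite('pics/s2.png',np.hstack([d['image'][:300:,100:540],cv2.resize(S[130:330,220:460],(360,300))])[:,:,::-1])
E
```

```text
time: 4.5
position: [0.4583, -0.0169, 0.2205]
tool_rot: [-3.138, 0.146, 0.0]
ft_force: [-0.6, -0.5, -3.5]
grip_width: 0.27
time: 5.5
position: [0.4586, -0.0199, 0.2206]
tool_rot: [3.138, -0.152, -0.0]
ft_force: [-0.2, 0.6, -2.9]
grip_width: 0.274
[ 0.45857156 -0.01994284  0.22059265] [ 3.13778893e+00 -1.52407067e-01 -5.84162640e-05]
```

View pics/s2.png

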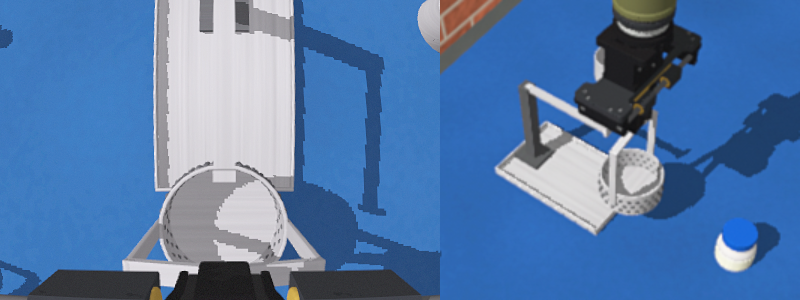

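```bash
python3 -m jog '[[15,-1.5,0,0],[40,-4,0,0],[65,-6,0,0],[90,-8.5,0,0],[113,-11,0,0],[130,-12.5,0,0],[137,-13,0,0],[137,-13,0,0]]' - 40
python3 -m jog '[[0,0,0,0],[0,0,-8,0],[0,0,-16,0],[0,0,-22,0],[0,0,-26,0],[0,0,-29,0],[0,0,-29,0],[0,0,-29,0]]' - 40
```

```text
time: 6.6
position: [0.5954, -0.0329, 0.2202]
tool_rot: [-3.138, 0.153, 0.002]
ft_force: [-0.4, -1.1, -4.0]
grip_width: 0.272
time: 7.6
position: [0.5957, -0.033, 0.1918]
tool_rot: [3.138, -0.153, 0.001]
ft_force: [0.6, 0.2, -3.4]
grip_width: 0.269
```

```bash
python3 - <<'E'
from wr import *
s,d=wrist()
S=get_image('side')['image'];T=get_image('top')['image'];print(s['position'],s['ft_force'])
cv2.imwrite('pics/s3.png',np.hstack([d['image'][:300:,100:540],cv2.resize(S[150:300,230:410],(360,300))])[:,:,::-1])
E
```

```text
[ 0.59574363 -0.03295452  0.19181033] [ 0.60046536  0.24490475 -3.4137862 ]
```

View pics/s3.png

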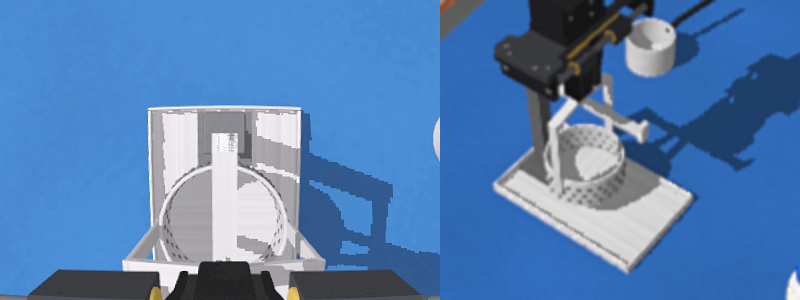

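The bail is threaded, with the arm centred under the grip. Lowering until the weight transfers.

```bash
python3 -m jog '[[0,0,-1,0],[0,0,-2,0],[0,0,-3,0],[0,0,-3.5,0],[0,0,-3.5,0],[0,0,-3.5,0],[0,0,-3.5,0],[0,0,-3.5,0]]' - 40
```

```text
time: 8.75
position: [0.5957, -0.0329, 0.1887]
tool_rot: [3.138, -0.153, 0.001]
ft_force: [-2.4, 0.3, 5.9]
grip_width: 0.274
```

```bash
python3 -m jog '[[0,0,1,0],[0,0,1,0],[0,0,1,0],[0,0,1,0],[0,0,1,0],[0,0,1,0],[0,0,1,0],[0,0,1,0]]' 1 40
python3 -m jog '[[0,0,8,0],[0,0,25,0],[0,0,50,0],[0,0,80,0],[0,0,100,0],[0,0,100,0],[0,0,100,0],[0,0,100,0]]' 1 40
python3 - <<'E'
from wr import *
s,d=wrist('pics/w4.png');print(s['position'])
S=get_image('side')['image']
cv2.imwrite('pics/s4.png',np.hstack([d['image'][:300:,100:540],cv2.resize(S[150:300,230:410],(360,300))])[:,:,::-1])
E
```

```text
time: 9.75
position: [0.5956, -0.033, 0.1891]
tool_rot: [3.138, -0.153, 0.0]
ft_force: [-0.5, -0.7, -0.3]
grip_width: 0.987
time: 10.75
position: [0.595, -0.0331, 0.288]
tool_rot: [3.138, -0.153, -0.003]
ft_force: [-0.6, 0.0, -0.5]
grip_width: 0.998
[ 0.59502192 -0.03309839  0.28801589]
```

View pics/s4.png

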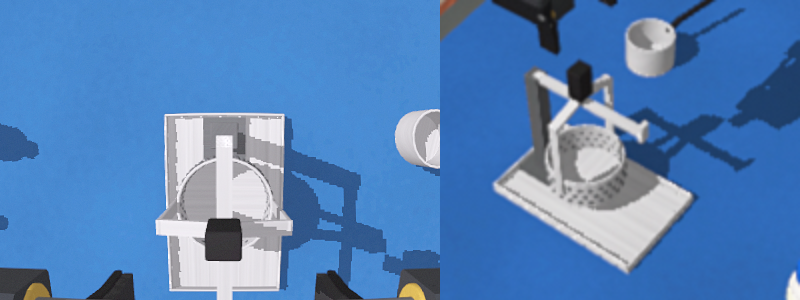

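Big basket hangs freely (block at (223,240), arm running under it). Now to the small one.

```bash
python3 -m jog '[[-20,30,0,0.05],[-45,85,0,0.12],[-70,140,0,0.2],[-95,195,0,0.28],[-120,250,-20,0.36],[-145,300,-50,0.44],[-165,340,-75,0.5],[-175,355,-80,0.515]]' 1 40
python3 -m jog '[[0,0,0,0],[0,0,0,0],[0,0,0,0],[0,0,0,0],[0,0,0,0],[0,0,0,0],[0,0,0,0],[0,0,0,0]]' - 40
python3 - <<'E'
from wr import *
s,d=wrist('pics/w5.png')
print(s['position'],R.from_rotvec(s['tool_rot']).as_matrix()[:2,1])
E
```

```text
time: 11.85
position: [0.4174, 0.324, 0.2073]
tool_rot: [3.071, 0.66, -0.005]
ft_force: [0.3, -0.4, -0.7]
grip_width: 1.001
time: 12.85
position: [0.4206, 0.322, 0.2091]
tool_rot: [3.073, 0.652, -0.0]
ft_force: [0.2, 0.1, 0.0]
grip_width: 0.998
[0.42055403 0.32204636 0.20908727] [ 0.40582007 -0.91395299]
```

View pics/w5.png

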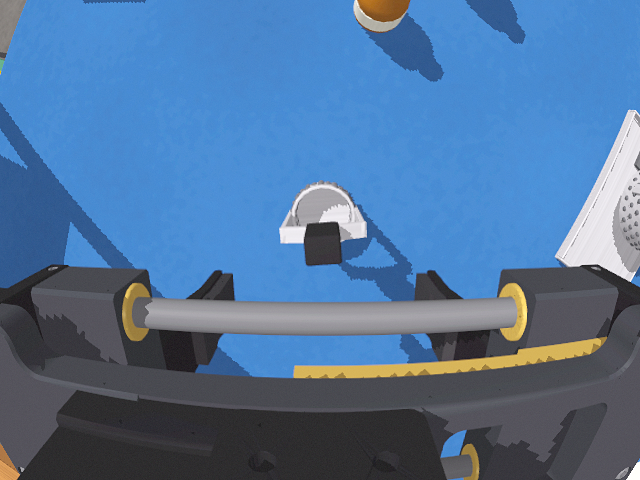

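Wrist: small crossbar ends (281,236) and (366,230), grip block top face about (307..341, 238..265).

```bash
python3 - <<'E'
from wr import *
s,d=wrist()
f=lambda p,z:wray(s,d,p,z)
for p,q,z in(((281,243),(366,237),.091),((280,229),(365,223),.094),((307,265),(341,263),.143),((305,241),(340,238),.143)):
    a,b=f(p,z),f(q,z);print(a,b,(a+b)/2,np.linalg.norm(a-b),np.degrees(np.arctan2(*(a-b)[1::-1])))
E
```

```text
[0.3985609  0.34876545 0.091     ] [0.43003751 0.28985387 0.091     ] [0.41429921 0.31930966 0.091     ] 0.06679334364897986 118.11571393936991
[0.40948695 0.35372106 0.094     ] [0.44029036 0.29596826 0.094     ] [0.42488866 0.32484466 0.094     ] 0.06545407363873765 118.0739654242829
[0.40732673 0.32780542 0.143     ] [0.4175142  0.30822639 0.143     ] [0.41242047 0.3180159  0.143     ] 0.022070864931002063 117.48909788128991
[0.42162334 0.33532522 0.143     ] [0.4324554  0.31578755 0.143     ] [0.42703937 0.32555639 0.143     ] 0.02233952134513221 119.00484016136458
```

```bash
python3 -m jog '[[-1,0,-10,0.07],[-1,0,-40,0.07],[-1,0,-70,0.07],[-1,0,-88,0.07],[-1,0,-101,0.07],[-1,0,-101,0.07],[-1,0,-101,0.07],[-1,0,-101,0.07]]' 1 40
python3 -m jog '[[0,0,0,0],[0,0,0,0],[0,0,0,0],[0,0,0,0],[0,0,0,0],[0,0,0,0],[0,0,0,0],[0,0,5,0]]' -1 40
```

```text
time: 13.95
position: [0.4201, 0.3224, 0.109]
tool_rot: [-3.048, -0.759, -0.003]
ft_force: [0.0, -0.3, -0.8]
grip_width: 0.999
time: 14.95
position: [0.4191, 0.3217, 0.1128]
tool_rot: [3.048, 0.759, -0.002]
ft_force: [0.0, -0.4, -0.6]
grip_width: 0.276
```

```bash
python3 -m jog '[[0,0,50,0],[0,-15,95,-0.03],[0,-55,105,-0.1],[4,-105,105,-0.2],[10,-160,105,-0.3],[18,-215,105,-0.42],[28,-270,105,-0.52],[35,-310,105,-0.58]]' - 40
python3 -m jog '[[4,-20,0,-0.004],[4.5,-31,0,-0.004],[4.5,-31,0,-0.004],[4.5,-31,0,-0.004],[4.5,-31,0,-0.004],[4.5,-31,0,-0.004],[4.5,-31,0,-0.004],[4.5,-31,0,-0.004]]' - 40
python3 - <<'E'
from wr import *
s,d=wrist('pics/w6.png')
S=get_image('side')['image'];print(s['position'],s['tool_rot'],s['ft_force'])
cv2.imwrite('pics/s6.png',np.hstack([d['image'][:300:,100:540],cv2.resize(S[130:330,220:460],(360,300))])[:,:,::-1])
E
```

```text
time: 15.95
position: [0.4545, 0.0093, 0.2183]
tool_rot: [3.137, -0.152, 0.001]
ft_force: [0.5, 1.1, -1.7]
grip_width: 0.273
time: 16.95
position: [0.4591, -0.0189, 0.2181]
tool_rot: [3.138, -0.151, -0.0]
ft_force: [-0.2, 0.5, -1.9]
grip_width: 0.271
[ 0.4590588  -0.01893517  0.21808104] [ 3.13787882e+00 -1.50806414e-01 -1.13660584e-04] [-0.20576991  0.53476916 -1.91180571]
```

View pics/s6.png

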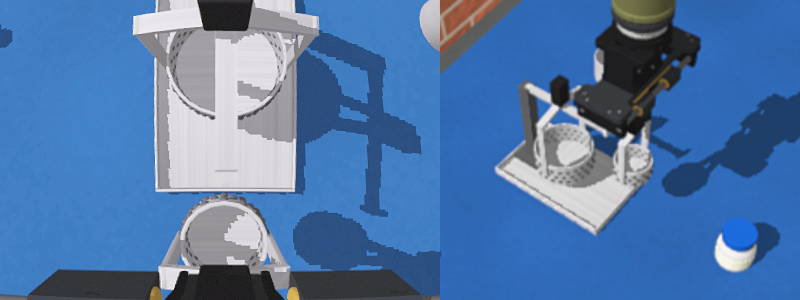

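Aligned: tip at crop (226,170), small block (225,280), large one hanging at the back.

```bash
python3 -m jog '[[12,-1,0,0],[28,-3,0,0],[46,-4.5,0,0],[62,-6,0,0],[77,-7.5,0,0],[87,-8.5,0,0],[91,-9,0,0],[91,-9,0,0]]' - 40
python3 -m jog '[[0,0,0,0],[0,0,-6,0],[0,0,-13,0],[0,0,-19,0],[0,0,-23,0],[0,0,-26,0],[0,0,-26,0],[0,0,-26,0]]' - 40
python3 -m jog '[[0,0,-1,0],[0,0,-2,0],[0,0,-3,0],[0,0,-4,0],[0,0,-4,0],[0,0,-4,0],[0,0,-4,0],[0,0,-4,0]]' - 40
```

```text
time: 18.05
position: [0.55, -0.0279, 0.218]
tool_rot: [-3.138, 0.151, 0.001]
ft_force: [-0.2, 0.4, -2.0]
grip_width: 0.271
time: 19.05
position: [0.5503, -0.028, 0.1923]
tool_rot: [3.138, -0.151, 0.001]
ft_force: [-0.9, -0.1, -1.3]
grip_width: 0.277
time: 20.05
position: [0.5502, -0.0279, 0.1891]
tool_rot: [3.137, -0.151, 0.001]
ft_force: [-2.1, 0.2, 5.2]
grip_width: 0.273
```

```bash
python3 - <<'E'
from wr import *
s,d=wrist()
S=get_image('side')['image'];print(s['position'],s['tool_rot'],s['ft_force'])
cv2.imwrite('pics/s7.png',np.hstack([d['image'][:300:,100:540],cv2.resize(S[150:300,230:410],(360,300))])[:,:,::-1])
E
```

```text
[ 0.55023608 -0.02793195  0.18910496] [ 3.13748116e+00 -1.50882736e-01  9.45019435e-04] [-2.09813512  0.23847803  5.19011107]
```

View pics/s7.png

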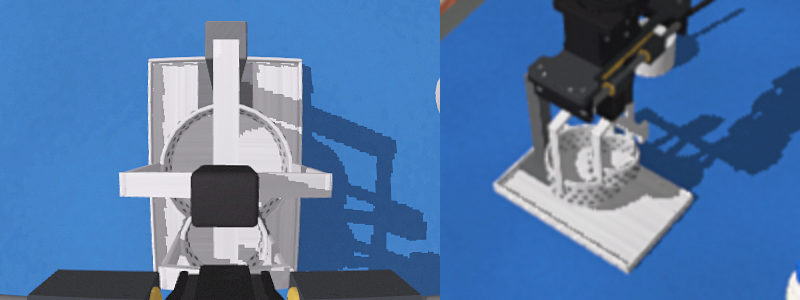

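Small bail rests on the arm (contact +5 N); the large basket is undisturbed behind it. Releasing, rising and backing off.

```bash
python3 -m jog '[[0,0,1,0],[0,0,1,0],[0,0,1,0],[0,0,1,0],[0,0,1,0],[0,0,1,0],[0,0,1,0],[0,0,1,0]]' 1 40
python3 -m jog '[[0,0,8,0],[0,0,25,0],[0,0,50,0],[0,0,80,0],[0,0,100,0],[0,0,100,0],[0,0,100,0],[0,0,100,0]]' 1 40
python3 -m jog '[[0,-20,0,0],[0,-50,0,0],[0,-90,0,0],[0,-130,0,0],[0,-170,0,0],[0,-200,0,0],[0,-220,0,0],[0,-220,0,0]]' 1 40
python3 -m jog '[[0,0,0,0],[0,0,0,0],[0,0,0,0],[0,0,0,0],[0,0,0,0],[0,0,0,0],[0,0,0,0],[0,0,0,0]]' - 40
python3 - <<'E'
from wr import *
S=get_image('side');T=get_image('top')
S2=get_image('side')
print(np.abs(S['image'][150:300,230:360].astype(int)-S2['image'][150:300,230:360]).mean(), get_state()['time'])
cv2.imwrite('pics/s8.png',np.hstack([cv2.resize(T['image'][160:290,280:420],(323,300)),cv2.resize(S2['image'][150:300,230:410],(360,300))])[:,:,::-1])
E
```

```text
time: 21.15
position: [0.5501, -0.028, 0.1891]
tool_rot: [3.138, -0.151, -0.0]
ft_force: [0.5, -0.1, -0.5]
grip_width: 0.987
time: 22.15
position: [0.5495, -0.0281, 0.2881]
tool_rot: [-3.138, 0.151, 0.003]
ft_force: [0.4, -0.1, 0.6]
grip_width: 0.997
time: 23.15
position: [0.5493, -0.2503, 0.2884]
tool_rot: [-3.138, 0.157, 0.002]
ft_force: [0.0, 0.0, -0.1]
grip_width: 0.997
time: 24.15
position: [0.5501, -0.248, 0.289]
tool_rot: [3.138, -0.151, -0.0]
ft_force: [-0.4, 0.6, 0.8]
grip_width: 1.001
0.5429572649572649 24.3
```

View pics/s8.png

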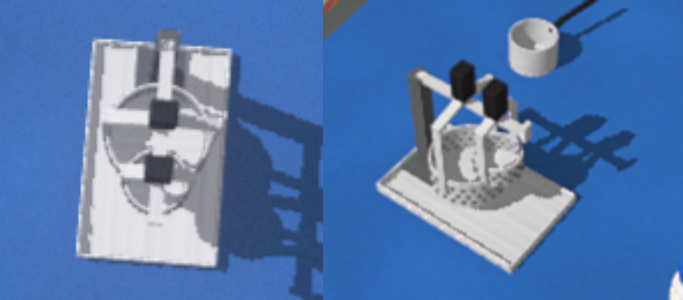

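Both baskets hang on the arm over the tray, large at the back (block at (163,113)) and small in front (158,168). The tip shows in front at (155,223).

```bash
python3 -c "
from bench import *
print(close_job(), get_state()['time'])"
```

```text
the job is handed in; nothing more can be done
the job is handed in; nothing more can be done
```

Both baskets are hanging by their bails on the hook arm over the tray. The large one went on first, released about 72 mm from the post axis. The small one is in front of it, at about 118 mm. I handed the job in at about 24.3 s.

- **Final check:** the last top and side pictures show the arm under both bails and the gripper well clear. Two side pictures taken moments apart differed by only 0.5 grey levels on average, so the baskets look still. I did not measure their hanging positions again; the distances are from the gripper pose at release.
- **Forces:** at the end of each move the wrist read at most about 6 N, when each bail came to rest on the arm. It read about 0 once the gripper opened.
- **Disagreements:** an early wrist-camera estimate of the hook tip, taken near the edge of the image, was about 16 mm off in y from the top and side views. I used the top and side position, and later wrist pictures showed each basket lined up with the arm. The overhead view put the small basket's turn about 4° off the wrist view, and I followed the wrist view.

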